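Mask a strike plate with a sprung shutter

ROBOT

A 6-joint arm with a two-finger parallel gripper is mounted at the origin on the work surface. World frame = base frame: x ahead of the robot, y to its left, z up, the work surface at z = 0. Lengths are in m, angles in rad, forces in N, time in s.
With the tool pointing down it reaches from about 0.275 to 0.75 m from the base axis. Payload 10.2 kg.
Tool frame: the origin (TCP) lies midway between the tips of the shut fingers; the grasp point (between the pads) lies 19 mm behind it (env.hold_point_z is the distance from the TCP to the grasp point, in m); z points along the fingers, y is the line along which they close (so a half turn about z gives the same grasp; the last joint's range is limited). The gripper opens to 85 mm and grips with 20 to 120 N. Pads are 22 mm wide; open, the fingers measure 114 mm over their backs; the gripper's body (76 mm by 85 mm) begins 54 mm behind the grasp point. The pads swing forward as they close: fully open they stand 13 mm farther back than shut.
Start: joints at [0.937, 0.313, 1.498, -0, 1.331, -0.223], TCP at [0.21, 0.481, 0.192] pointing down, gripper open.
Joint ranges: [-2.94, 2.94], [-0.97, 2.17], [0.19, 2.56], [-1.23, 4.37], [0.02, 3.11], [-2.88, 2.88]. Speed limits (rad/s): [2.39, 2.39, 3.01, 3.14, 3.14, 3.14].

INTERFACE

Orientations are given as a unit quaternion [x, y, z, w].
In Python, from bench import env, kinematics, monitor, eyes, job gives the robot as it stands. The module is installed in compiled form; this text tells all that it offers. Calls block until the motion is done:
- env.reach(position, orientation): joint-space move of the TCP to a pose.
- env.movel(position, velocity=0.15, frame=None, guard=None): straight line of the TCP; frame=None keeps the orientation; velocity is the mean speed in m/s. With guard (N) it stops when the force on the tool has changed by that much, and returns True; else False.
- env.set_joints(angles): joint-space move.
- env.release() and env.close_gripper(effort=None): open the fingers fully, or close them until they stop; effort is the grip in N (None keeps the last).
- env.hold(seconds).
- kinematics.ik(position, orientation): joint angles nearest the present ones, or None.
- monitor.sense(): the state.
- eyes.grab_frame(name): name is "side" or "top" or "wrist"; returns a dict with "frame" (420x560x3 uint8, red, green, blue), "mtx" (3x3 intrinsics, pixels), "view" (4x4, takes a point from world to camera coordinates). Camera axes: x right, y down, z forward; pixel columns grow to the right and rows downward; lengths in m; the calibration is good to about 2 mm. A picture is of the moment at which its call begins. There is no depth.
A pose or a line that the arm cannot do raises env.MotionError and nothing moves.
- job.hand_in(): hands the job in; it is judged then, once.
The state is a dict: "clock": time; "joints": joint angles; "qvel": joint speeds; "joint_efforts": joint torques, N m; "position": TCP position; "ee_rot": TCP orientation; "contact_force": force on the tool from outside, world axes, zero at the start; "ft_torque": the same for the moment, N m; "finger_gap": opening from 0.0 (shut) to 1.0 (fully open); "gripper_force": force on a finger pad.
Only numpy, scipy, OpenCV 4.12 (cv2) and the standard library are available. Lean on these libraries where they do the work, as an engineer would, in place of code of your own. Each camera call takes 0.05 s, during which the arm holds its last target. There are 200 camera calls.

TASK

Lay the long steel plate and the short brass plate flat, face up, in the pockets of the masking tray that fit them, with the yellow shutter still sprung back. Then slide the shutter by its black handle against its spring until its leading edge is at the red half-way marks, so that the brass plate is covered and the steel one stays open for spraying; do not run it well past the marks. Finish while still holding the shutter steady there with the gripper, and leave everything else on the bench where it is.

Things in the scene. Friction and masses are not known exactly. Their poses are not given: they have to be found in the camera images.
- tray: Fixed masking tray: grey base 200 (x) x 345 mm (y -250 to +95), 10 mm thick, two white-ribbed pockets, aluminium rails 14 mm wide along both long sides, 40 mm high, inner faces at x +-86 mm, blue end block to y -262 mm. Origin at bench height, on the line between the pockets; z up, y along the rails, the way the shutter is slid on. Red marks on the rails at y = 0; black ones at y = +-80 mm.
- pocket_long (a point): Centre of the floor of the long pocket (tray y = +42 mm, 10 mm above the bench). Inside 138 mm along tray x by 33 mm along tray y; white ribs 3 mm thick and 10 mm high above the floor. The middle 60 mm of each long side is left open for fingers, with some 25 mm of flat floor or more beyond each opening.
- pocket_short (a point): Centre of the floor of the short pocket (tray y = -40 mm, 10 mm above the bench). Inside 74 mm along tray y by 43 mm along tray x; ribs 3 mm thick, 10 mm high. The middle 44 mm of each long side is left open for fingers, with over 50 mm of flat floor beyond.
- long_plate: Loose steel forend plate 130 x 26 x 8 mm, about 0.12 kg, lying on the bench, dark slot in the middle of its face. Origin at the centre of its underside, x along its length, z up. It goes in the long pocket, either end first.
- short_plate: Loose brass strike plate 66 x 36 x 8 mm, about 0.12 kg, lying on the bench, dark slot in the middle of its face. Origin at the centre of its underside, x along its length, z up. It goes in the short pocket, either end first.
- shutter (a joint): Travel of the yellow shutter (172 x 160 mm, 33 to 36 mm above the bench, black leading edge) along tray +y, in m: 0 = sprung back, edge at tray y -80 mm, both pockets open; 0.080 = half, edge at the red marks (y = 0), short pocket covered; 0.160 = stop. Spring pulls back 3 N at rest, 11 N at half, 19 N at the stop; friction under 1 N: it flies back if let go.
- shutter_grip (a point): Black upright handle bar on the middle of the shutter: 50 mm along tray x, 14 mm thick along tray y, 40 mm tall. The point is the centre of its foot, 36 mm above the bench, at tray y = -160 mm + shutter travel; top 76 mm above the bench.
- lock_cylinder: Bystander: brass lock cylinder on a black foot, 70 x 30 x 34 mm; origin under its centre.
- padlock: Bystander: blue padlock with steel shackle lying flat, 75 x 42 x 20 mm; origin under its body.
- screwdriver: Bystander: screwdriver lying on the bench.
- brush: Bystander: hand brush lying on the bench.
- pin_jar: Bystander: closed jar, 56 mm across, 70 mm tall; origin under its centre.
- mug: Bystander: blue mug, 80 mm across, 90 mm tall; origin under its centre.
There are look-alikes about, which are no part of the job. Of the things like the long_plate, leave any that is blue or orange; of the rest the larger one is meant.

How it is judged:
On the way:
1. both plates lie flat in their own pockets, let go, with the shutter sprung back (horizontal distance between long_plate and pocket_long below 0.009 m and z of long_plate in the frame of pocket_long between -0.003 and 0.003 m and angle between each of long_plate, short_plate's own z axis and vertical below 0.08 rad and angle between the x axis of long_plate and the x axis of tray, either way round below 0.2 rad and linear speed of each of long_plate, short_plate below 0.02 m/s and contact force between the fingers and long_plate below 0.3 N and horizontal distance between short_plate and pocket_short below 0.009 m and z of short_plate in the frame of pocket_short between -0.003 and 0.003 m and angle between the x axis of short_plate and the y axis of tray, either way round below 0.2 rad and contact force between the fingers and short_plate below 0.3 N and value of joint shutter below 0.01 m), for 0.2 s.
At the end, for the whole second after the job is handed in: Both plates lie flat, face up and let go in their own pockets (centre within 9 mm, underside within 3 mm of the floor, within 0.2 rad); the shutter stands still at half travel, 80 +- 10 mm, held by the fingers (over 5 N) as the program ends (horizontal distance between long_plate and pocket_long below 0.009 m and z of long_plate in the frame of pocket_long between -0.003 and 0.003 m and angle between each of long_plate, short_plate's own z axis and vertical below 0.08 rad and angle between the x axis of long_plate and the x axis of tray, either way round below 0.2 rad and linear speed of each of long_plate, short_plate below 0.02 m/s and contact force between the fingers and long_plate below 0.3 N and horizontal distance between short_plate and pocket_short below 0.009 m and z of short_plate in the frame of pocket_short between -0.003 and 0.003 m and angle between the x axis of short_plate and the y axis of tray, either way round below 0.2 rad and contact force between the fingers and short_plate below 0.3 N and value of joint shutter between 0.07 and 0.09 m and velocity of joint shutter between -0.01 and 0.01 m/s and contact force between the fingers and shutter above 5 N); the arm keeps its last pose, push and grip.
It fails at once if the shutter is run well past the half-way marks (over 115 mm of travel) (value of joint shutter above 0.115 m).
It fails at once if a bystander is pushed more than 30 mm (distance of any of lock_cylinder, padlock, screwdriver, brush, pin_jar, mug from where it was at the start of the episode above 0.03 m).
It also fails if it takes over 61 s, if anything falls off the work surface, if the arm or the gripper's body presses on something with over 40 N, if the wrist force passes 120 N, or if a joint passes its speed limit or range.

## Working session

There is one attempt and no reset: what is moved stays moved. The work goes in short steps, each a Python script; the robot and the scene stay as the last script left them, time stands still between calls to the robot, and variables do not carry over. Pictures are saved under pics/ and viewed, at most 10 in all, crops included, and the job is handed in when it is done.

```bash
mkdir -p pics; python3 - <<'E'
from bench import env,monitor,eyes
import cv2,numpy as np
for n in ("top","side"):
    f=eyes.grab_frame(n); np.savez(f"pics/{n}0.npz",**f)
    cv2.imwrite(f"pics/{n}0.png",cv2.resize(f["frame"][:,:,::-1],(800,600),interpolation=cv2.INTER_CUBIC))
    print(n,f["mtx"].tolist(),np.round(f["view"],3).tolist())
s=monitor.sense();print(s["clock"],s["ee_rot"],s["position"],env.hold_point_z)
E
```

```text
top [[438.2763241058717, 0.0, 283.71523099485046], [0.0, 438.2763241058717, 205.33477237212745], [0.0, 0.0, 1.0]] [[-0.014, -1.0, -0.002, 0.039], [-0.987, 0.015, -0.157, 0.539], [0.157, -0.001, -0.988, 1.054], [0.0, 0.0, 0.0, 1.0]]
side [[410.56619092209183, 0.0, 288.0242871997626], [0.0, 410.56619092209183, 210.09657959339398], [0.0, 0.0, 1.0]] [[0.701, -0.713, -0.002, -0.362], [-0.425, -0.416, -0.804, 0.301], [0.572, 0.565, -0.595, 0.857], [0.0, 0.0, 0.0, 1.0]]
0.1 [ 2.03973486e-01  9.78976252e-01 -5.10462312e-04 -2.34458318e-04] [0.20951447 0.4811     0.19190593] 0.0187
```

View pics/top0.png

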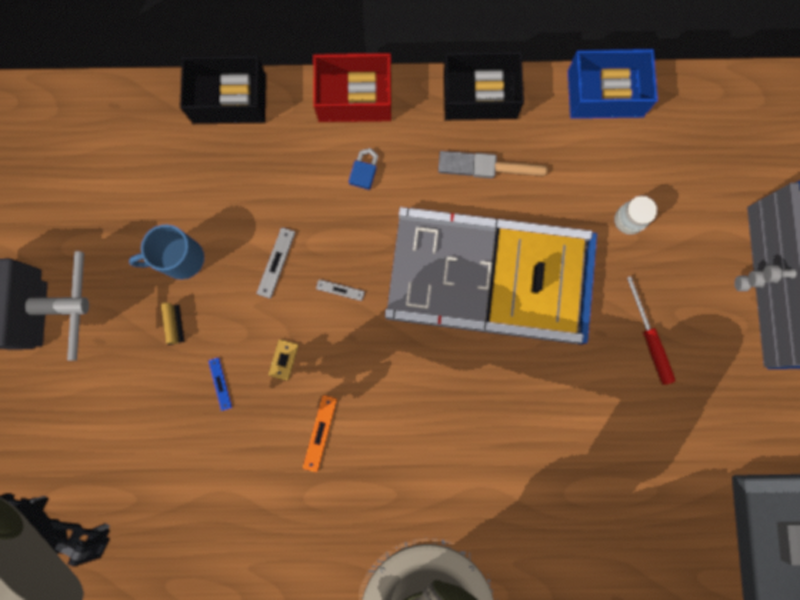

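View pics/side0.png

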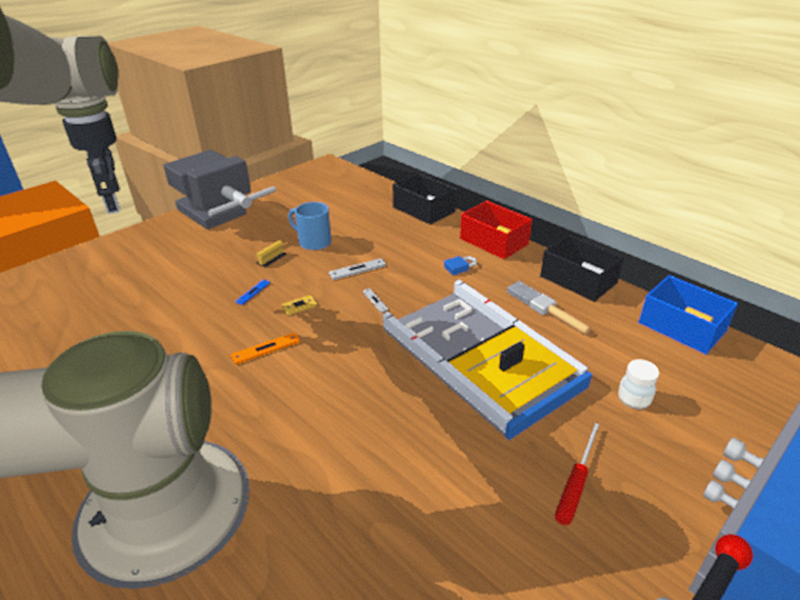

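The top view (800-px scale) shows the long steel plate at (277,263), with a smaller silver decoy at (340,290). The brass plate is at (284,360). The tray's red marks are at (452,217) and (439,320), and the black handle is at (539,277). Next I'll turn these into positions.

```bash
cat > h.py <<'E'
import cv2,numpy as np
from scipy.spatial.transform import Rotation as R
def load(n): return dict(np.load(f"pics/{n}.npz"))
def ray(f,px,z):
    V=f["view"];Rc=V[:3,:3];c=-Rc.T@V[:3,3]
    p=np.atleast_2d(px).astype(float)
    d=np.c_[p,np.ones(len(p))]@np.linalg.inv(f["mtx"]).T@Rc
    return (c+d*((z-c[2])/d[:,2])[:,None])[:,:2]
def proj(f,P):
    P=np.atleast_2d(P);q=(P@f["view"][:3,:3].T+f["view"][:3,3])@f["mtx"].T
    return q[:,:2]/q[:,2:]
def blobs(mask,amin=8):
    n,l,s,c=cv2.connectedComponentsWithStats(mask.astype(np.uint8))
    return [(l==i,s[i],c[i]) for i in range(1,n) if s[i,4]>=amin]
def rect(f,m,z):
    """plate centre, long-axis angle (mod pi), size, from mask of its top face"""
    c=max(cv2.findContours(m.astype(np.uint8),cv2.RETR_EXTERNAL,cv2.CHAIN_APPROX_NONE)[0],key=len)[:,0]
    w=ray(f,c,z)*1000
    (ctr,(a,b),th)=cv2.minAreaRect(w.astype(np.float32))
    if a<b: th+=90;a,b=b,a
    return np.array(ctr)/1000,np.radians(th),(a,b)
def down(yaw_y):
    """tool down, closing line (tool y) at world angle yaw_y; tool x chosen on the side nearest start"""
    y=np.array([np.cos(yaw_y),np.sin(yaw_y),0]);z=np.array([0,0,-1.]);x=np.cross(y,z)
    return R.from_matrix(np.c_[x,y,z]).as_quat()
E
python3 - <<'E'
from h import *
f=load("top0");im=f["frame"];hsv=cv2.cvtColor(im,cv2.COLOR_RGB2HSV);H,S,V=[hsv[...,i].astype(int) for i in range(3)]
def near(mask,cx,cy,r,amin=4):
    yy,xx=np.mgrid[:420,:560];w=(abs(xx-cx*.7)<r)&(abs(yy-cy*.7)<r)
    b=blobs(mask&w,amin);return max(b,key=lambda t:t[1][4])
steel=(S<70)&(V>90)
m=near(steel,277,263,30)[0];print("long",rect(f,m,.008))
br=(H>17)&(H<32)&(S>90)&(V>110)
m=near(br,284,360,18)[0];print("short",rect(f,m,.008),m.sum())
red=((H<8)|(H>172))&(S>110)&(V>80)
pts=[]
for c in [(452,217),(439,320)]:
    b=near(red,*c,6,2);pts.append(ray(f,b[2],.04)[0]);print("red",b[2],b[1][4],pts[-1])
x=pts[0]-pts[1];print("origin",(pts[0]+pts[1])/2,"ang",np.arctan2(x[1],x[0]),"dist",np.hypot(*x))
ye=(H>18)&(H<32)&(S>150)&(V>120)
m=near(ye,540,275,60)[0];print("shutter",rect(f,m,.036))
bl=(V<50);b=near(bl,539,277,18);print("handle",ray(f,b[2],.066),b[1])
g=near((S<60)&(V>60)&(V<150),440,265,50)[0]
rb=(S<40)&(V>150)
for b in blobs(rb,5):
    if 405<b[2][0]/.7<490 and 225<b[2][1]/.7<310: print("rib",b[2],b[1],ray(f,b[2],.02))
for c in [(403,212),(388,315),(592,235),(587,338)]:pass
E
```

```text
long (array([0.60626331, 0.26659296]), np.float64(2.8028072707889056), (131.2527313232422, 27.984411239624023))
short (array([0.42969754, 0.25004117]), np.float64(2.870876602986895), (66.3681640625, 36.42990493774414)) 306
red [316.28571429 150.57142857] 7 [ 0.68046933 -0.05467307]
red [307.2 223.2] 5 [ 0.49383747 -0.02714059]
origin [ 0.5871534  -0.04090683] ang -0.14646650770468567 dist 0.1886517681316856
shutter (array([ 0.56189667, -0.20250388]), np.float64(2.998237621588027), (167.41424560546875, 152.3621826171875))
handle [[ 0.56087389 -0.19711409]] [373 184   7  20 105]
rib [297.54455446 165.32673267] [289 159  18  18 101] [[ 0.64746351 -0.00664743]]
rib [315.76923077 180.53846154] [313 180   7   2  13] [[ 0.60647463 -0.0528375 ]]
rib [340.26923077 184.76923077] [336 183   8   8  26] [[ 0.59441488 -0.11558723]]
```

```bash
python3 - <<'E'
from h import *
from bench import env,monitor,eyes,kinematics
def snap(n):
    f=eyes.grab_frame("wrist");np.savez(f"pics/{n}.npz",**f);return f["frame"][:,:,::-1]
for p,a in [((.593,.001,.03),1.426),((.581,-.08,.03),-.145),((.581,-.08,.03),2.997),((.564,-.199,.05),1.426),((.43,.25,.0),1.3)]:
    j=kinematics.ik(p,down(a));print(None if j is None else np.round(j,2))
env.reach([.59,-.05,.30],down(1.426)); a=snap("w_tray");print(monitor.sense()["clock"])
env.reach([.606,.2666,.18],down(1.232)); b=snap("w_long")
print(monitor.sense()["clock"])
cv2.imwrite("pics/w1.png",cv2.resize(np.vstack([a,b]),(400,600))) if 0 else cv2.imwrite("pics/w1.png",cv2.resize(np.hstack([a,b]),(800,300),interpolation=cv2.INTER_AREA))
E
```

```text
[-0.2   0.63  1.47 -0.    1.05 -1.62]
[-0.34  0.61  1.49 -0.    1.04 -0.19]
None
[-0.53  0.61  1.44 -0.    1.09 -1.96]
[ 0.29  0.5   1.79 -0.    0.85 -1.01]
2.5083
3.8417
```

View pics/w1.png

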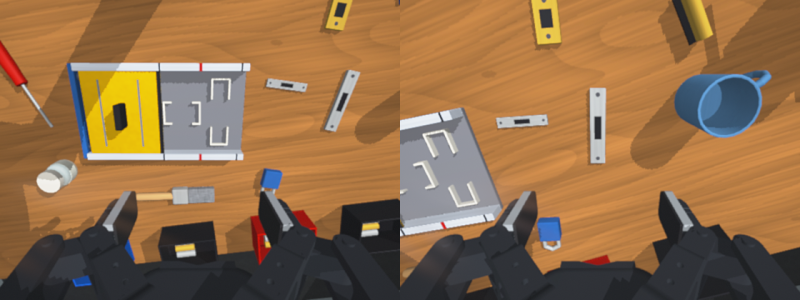

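The left frame is over the tray, with red marks at (200,67) and (200,157). The right frame is over the long plate, centred at (598,125), and the mug is well clear of it. I'll refine the positions from these frames.

```bash
cat >> h.py <<'E'
def masks(f):
    hsv=cv2.cvtColor(f["frame"],cv2.COLOR_RGB2HSV);return [hsv[...,i].astype(int) for i in range(3)]
def near(mask,cx,cy,r,amin=4):
    yy,xx=np.mgrid[:420,:560];w=(abs(xx-cx)<r)&(abs(yy-cy)<r)
    return max(blobs(mask&w,amin),key=lambda t:t[1][4])
E
python3 - <<'E'
from h import *
f=load("w_tray");H,S,V=masks(f)
red=((H<8)|(H>172))&(S>110)&(V>80)
p=[]
for c in [(280,219),(280,94)]:
    b=near(red,*c,12,2);p.append(ray(f,b[2],.04)[0]);print("red",b[2],b[1],p[-1])
x=p[0]-p[1];print("origin",(p[0]+p[1])/2,"ang",np.arctan2(x[1],x[0]),"dist",np.hypot(*x))
ye=(H>18)&(H<32)&(S>150)&(V>120)
print("shutter",rect(f,near(ye,160,160,80)[0],.036))
# pocket ribs: centre of bounding rects at z=.02
rb=(S<40)&(V>165)
P=[b for b in blobs(rb,15) if 225<b[2][0]<335 and 100<b[2][1]<212]
for b in P: print("rib",b[2],b[1])
def grp(sel):
    m=np.zeros_like(rb)
    for b in P:
        if sel(b[2]): m|=b[0]
    return rect(f,cv2.morphologyEx(m.astype(np.uint8),cv2.MORPH_CLOSE,np.ones((61,61)))if 0 else hull(m),.02)
def hull(m):
    o=np.zeros(m.shape,np.uint8);ys,xs=np.nonzero(m);cv2.fillConvexPoly(o,cv2.convexHull(np.c_[xs,ys].astype(np.int32)),1);return o
print("pl",grp(lambda c:c[0]>288));print("ps",grp(lambda c:c[0]<288))
f=load("w_long");H,S,V=masks(f)
print("long",rect(f,near((S<70)&(V>90),277,175,60)[0],.008))
print("short@wlong",rect(f,near((H>17)&(H<32)&(S>90)&(V>110),203,25,45)[0],.008))
E
```

```text
red [280.         220.27586207] [278 216   5   9  29] [ 0.67966619 -0.05709445]
red [280.89473684  93.23684211] [279  88   4  12  38] [ 0.49436656 -0.02978119]
origin [ 0.58701638 -0.04343782] ang -0.14634672059874082 dist 0.187301804473253
shutter (array([ 0.56257153, -0.2053481 ]), np.float64(2.996812164614562), (168.00509643554688, 153.41189575195312))
rib [309.10915493 121.82746479] [295 109  29  31 284]
rib [231.98514851 157.38613861] [227 141  15  34 202]
rib [277.15458937 157.96618357] [268 142  14  34 207]
rib [306.42517007 193.20068027] [294 176  27  29 294]
pl (array([ 0.59330701, -0.00160862]), np.float64(2.9975131086134708), (146.04519653320312, 42.911376953125))
ps (array([ 0.58052734, -0.08307581]), np.float64(1.4272603329970595), (82.8345947265625, 52.30943298339844))
long (array([0.60792804, 0.26465106]), np.float64(2.802699545922812), (129.21470642089844, 26.92499542236328))
short@wlong (array([0.43618954, 0.24723535]), np.float64(2.8666522968658112), (57.44950485229492, 37.43934631347656))
```

```bash
cat >> h.py <<'E'
ANG=-.1455; O=np.array([.587,-.0422]); XD=np.array([np.cos(ANG),np.sin(ANG)]); YD=np.array([-XD[1],XD[0]])
def tray(x,y): return O+x*XD+y*YD
E
python3 - <<'E'
from h import *
from bench import env,monitor,eyes
c=[.607,.2656];q=down(1.232)
env.reach([*c,.06],q)
print(env.movel([*c,.0035],velocity=.08,guard=15))
env.close_gripper(effort=45)
s=monitor.sense();print("gap",s["finger_gap"],s["gripper_force"],s["position"],s["clock"])
env.movel([*c,.12],velocity=.15)
t=tray(0,.042);env.reach([*t,.10],down(1.426))
s=monitor.sense();print("gap",s["finger_gap"],s["gripper_force"],s["position"],s["clock"])
f=eyes.grab_frame("wrist");np.savez("pics/held.npz",**f)
cv2.imwrite("pics/held.png",f["frame"][:,:,::-1])
E
```

```text
False
gap 0.0015299266098851895 0.0 [0.6070014  0.265591   0.00349569] 6.0167
gap 0.003605240341682361 0.0 [5.93231407e-01 2.96427448e-04 9.98843266e-02] 7.9833
```

View pics/held.png

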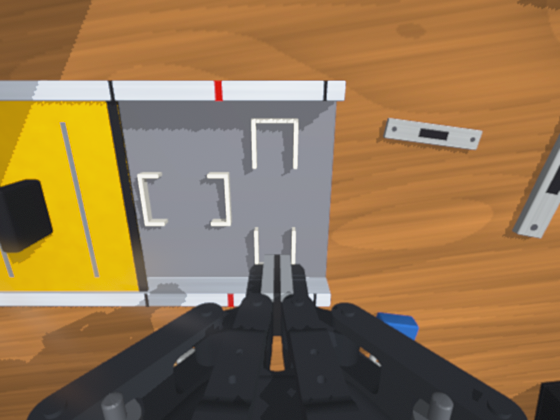

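The fingers closed on nothing, so the tips must have passed over the plate because they stand farther back at a 26 mm gap. The plate is still on the bench at right, at about (545,190). I'll re-measure it and grip lower.

```bash
python3 - <<'E'
from h import *
from bench import env,monitor,eyes
env.release()
q=down(1.232)
env.reach([.607,.2656,.18],q)
f=eyes.grab_frame("wrist");H,S,V=masks(f)
c,a,sz=rect(f,near((S<70)&(V>90),277,175,60)[0],.008);print(c,a,sz)
c=c+np.array([-.0005,.001])
env.reach([*c,.06],down(a-np.pi/2))
print(env.movel([*c,-.001],velocity=.08,guard=15))
env.close_gripper(effort=45)
s=monitor.sense();print("gap",s["finger_gap"],s["gripper_force"],s["contact_force"],s["position"],s["clock"])
E
```

```text
[0.60782697 0.26473187] 2.8039331221397368 (129.83140563964844, 26.841630935668945)
False
gap 0.00042229983236619073 0.0 [-0.41017806 -0.19127413  0.46611001] [ 0.60732489  0.26575461 -0.00099974] 12.1667
```

```bash
python3 - <<'E'
from h import *
from bench import env,monitor,eyes
a=eyes.grab_frame("wrist")["frame"];b=eyes.grab_frame("side");np.savez("pics/side1.npz",**b)
u=proj(b,[[.6073,.2657,0.]])[0].astype(int);print(u)
c=b["frame"][u[1]-52:u[1]+53,u[0]-70:u[0]+70]
cv2.imwrite("pics/m.png",np.hstack([cv2.resize(x,(400,300),interpolation=cv2.INTER_CUBIC) for x in (a,c)])[:,:,::-1])
E
```

```text
[249 189]
```

View pics/m.png

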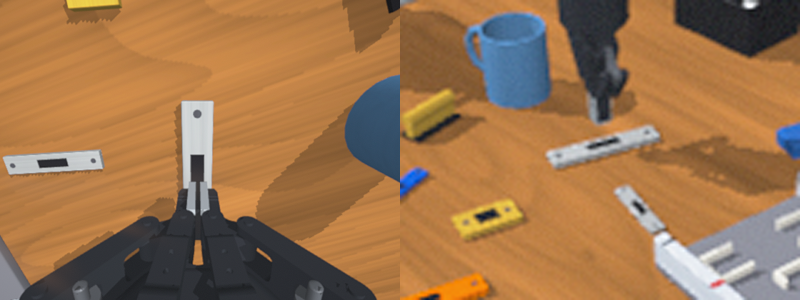

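The side view shows the shut fingertips hovering about 25 mm above the plate, although the state reports z = -1 mm. I'll measure the true offset with a guarded touch.

```bash
python3 - <<'E'
from h import *
from bench import env,monitor
s=monitor.sense();p=s["position"];print(s["ee_rot"])
# touch plate between slot and end: 35 mm along plate
d=np.array([np.cos(2.804),np.sin(2.804)])*.035
env.movel([p[0]+d[0],p[1]+d[1],p[2]],velocity=.1)
print(env.movel([p[0]+d[0],p[1]+d[1],-.035],velocity=.03,guard=4))
s=monitor.sense();print(s["position"],s["contact_force"],s["clock"])
env.movel([*s["position"][:2],.03],velocity=.2)
E
```

```text
[ 1.68015006e-01  9.85784437e-01 -2.47405712e-05 -6.92418225e-06]
True
[ 0.57409253  0.27731931 -0.03081128] [-1.23787475 -0.60833166  4.53504083] 13.6833
```

The touch puts the true tip 38.5 mm above the reported z, which agrees with the 9 px error in the side view. I'll apply that offset.

```bash
python3 - <<'E'
from h import *
from bench import env,monitor,eyes
env.release()
q=down(1.233);c=[.6073,.2657]
env.reach([*c,.02],q)
print(env.movel([*c,-.037],velocity=.08,guard=15))
env.close_gripper(effort=45)
s=monitor.sense();print("gap",s["finger_gap"],s["gripper_force"],s["contact_force"],s["position"],s["clock"])
if s["finger_gap"]>.2:
    env.movel([*c,.08],velocity=.2)
    t=tray(0,.042);env.reach([*t,.05],down(1.426))
    s=monitor.sense();print("gap",s["finger_gap"],s["gripper_force"],s["position"],s["clock"])
    f=eyes.grab_frame("wrist");np.savez("pics/held2.npz",**f);a=f["frame"]
    f=eyes.grab_frame("side");np.savez("pics/side2.npz",**f)
    u=proj(f,[[*t,.05]])[0].astype(int);b=f["frame"][u[1]-60:u[1]+60,u[0]-80:u[0]+80]
    cv2.imwrite("pics/m2.png",np.hstack([cv2.resize(x,(400,300),interpolation=cv2.INTER_CUBIC) for x in (a,b)])[:,:,::-1])
E
```

```text
False
gap 0.28581897942885776 44.57578361034393 [-0.04975242  0.61739725  2.61078684] [ 0.60752913  0.26580492 -0.03663283] 16.65
gap 0.2836653114989977 44.23152565956116 [5.93176414e-01 3.27365113e-04 4.97488789e-02] 18.425
```

View pics/m2.png

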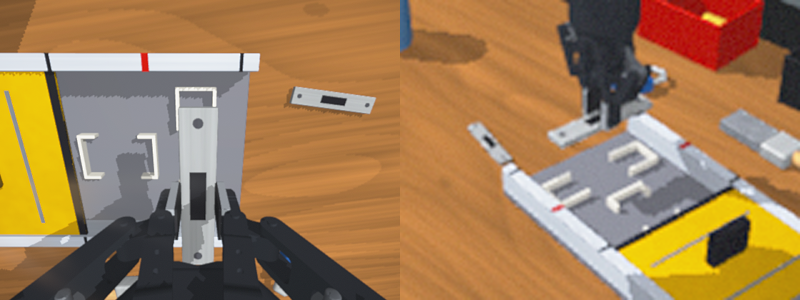

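The plate is held level, and the pocket is visible ahead of it at (195,90). I'll check alignment in this same frame, then place it.

```bash
python3 - <<'E'
from h import *
f=load("held2");H,S,V=masks(f)
inv=lambda w:np.c_[(w-O)@XD,(w-O)@YD]*1000
red=((H<8)|(H>172))&(S>110)&(V>80)
b=near(red,203,87,15);print("red top",inv(ray(f,b[2],.04)))
# plate rows between end and fingers
st=(S<45)&(V>100)
for r in (165,185,205,225):
    g=np.abs(np.diff(cv2.GaussianBlur(f["frame"],(3,3),0)[r].astype(float).sum(1)))
    xs=np.where(g>60)[0];xs=xs[(xs>225)&(xs<335)];print(r,xs, inv(ray(f,[[xs.min()+.5,r],[xs.max()+.5,r]],.095))[:,1] if len(xs) else 0)
g=cv2.GaussianBlur(f["frame"],(3,3),0)[:,268:288].astype(float).sum(2).mean(1);e=np.abs(np.diff(g));ys=np.where(e>20)[0];print("col",[(y,round(e[y]),round(inv(ray(f,[[278,y+.5]],.095))[0,0],1)) for y in ys if y<300])
# far rib of long pocket (z=.02)
rb=(S<40)&(V>165)
m=near(rb,272,128,35)
ys,xs=np.nonzero(m[0]);w=inv(ray(f,np.c_[xs,ys],.02));print("rib blob px",m[1],"x",w[:,0].min(),"y",np.percentile(w[:,1],[1,99]))
E
```

```text
red top [[-93.35643662  -1.35260876]]
165 [245 246 248 249] [28.28796796 30.10733968]
185 [250 303] [30.30831222 54.96207176]
205 [251] [30.51855582 30.51855582]
225 [251 302] [30.25166238 55.09526723]
col [(np.int64(72), 35, np.float64(-96.2)), (np.int64(73), 122, np.float64(-95.9)), (np.int64(74), 142, np.float64(-95.5)), (np.int64(75), 59, np.float64(-95.1)), (np.int64(97), 52, np.float64(-86.6)), (np.int64(98), 126, np.float64(-86.2)), (np.int64(99), 128, np.float64(-85.8)), (np.int64(100), 54, np.float64(-85.4)), (np.int64(119), 20, np.float64(-77.6)), (np.int64(120), 87, np.float64(-77.2)), (np.int64(121), 127, np.float64(-76.8)), (np.int64(122), 88, np.float64(-76.4)), (np.int64(123), 40, np.float64(-75.9)), (np.int64(125), 50, np.float64(-75.1)), (np.int64(126), 142, np.float64(-74.7)), (np.int64(127), 137, np.float64(-74.3)), (np.int64(128), 49, np.float64(-73.8)), (np.int64(136), 25, np.float64(-70.4)), (np.int64(137), 23, np.float64(-70.0)), (np.int64(149), 43, np.float64(-64.7)), (np.int64(150), 71, np.float64(-64.3)), (np.int64(151), 46, np.float64(-63.8)), (np.int64(164), 32, np.float64(-58.0)), (np.int64(165), 53, np.float64(-57.5)), (np.int64(166), 52, np.float64(-57.0)), (np.int64(167), 35, np.float64(-56.6)), (np.int64(168), 21, np.float64(-56.1)), (np.int64(176), 21, np.float64(-52.4)), (np.int64(177), 33, np.float64(-51.9)), (np.int64(178), 51, np.float64(-51.4)), (np.int64(179), 55, np.float64(-51.0)), (np.int64(180), 33, np.float64(-50.5)), (np.int64(239), 53, np.float64(-20.5)), (np.int64(240), 137, np.float64(-19.9)), (np.int64(241), 150, np.float64(-19.4)), (np.int64(242), 75, np.float64(-18.8))]
rib blob px [ 245  122   61   41 1335] x -72.40241665556975 y [20.97278059 61.65550992]
```

```bash
sed -i 's/^def tray/O=O-.0013*YD-.0003*XD\ndef tray/' h.py; python3 - <<'E'
from h import *
from bench import env,monitor,eyes
t=tray(-.0004,.042)
env.movel([*t,.0],velocity=.15)
print(env.movel([*t,-.0225],velocity=.06,guard=12))
s=monitor.sense();print(s["position"],s["contact_force"])
env.release()
s=monitor.sense();print(s["finger_gap"],s["contact_force"])
env.movel([*t,.06],velocity=.2)
f=eyes.grab_frame("wrist");np.savez("pics/p1.npz",**f);a=f["frame"]
env.reach([.43,.249,.14],down(1.299))
f=eyes.grab_frame("wrist");np.savez("pics/w_short.npz",**f);b=f["frame"]
cv2.imwrite("pics/p1.png",np.hstack([cv2.resize(x,(400,300),interpolation=cv2.INTER_AREA) for x in (a,b)])[:,:,::-1])
H,S,V=masks(f)
print([ (x[2],rect(f,x[0],.008)) for x in blobs((H>17)&(H<32)&(S>90)&(V>110),400)],monitor.sense()["clock"])
E
```

```text
False
[ 0.59218601 -0.00182309 -0.02263713] [-0.43644568  0.10264061 -0.73219333]
1.0031105821534982 [0.10283722 0.07663592 0.00488089]
[(array([170.59063136,  33.92464358]), (array([0.27481226, 0.18963692]), np.float64(2.873278907448201), (71.8747329711914, 24.1866512298584))), (array([276.92082616, 184.26391279]), (array([0.43009598, 0.24843481]), np.float64(2.8694609997094633), (66.4607925415039, 36.84475326538086))), (array([480.17274758, 198.76396128]), (array([0.50393283, 0.45755527]), np.float64(0.23799838424197503), (93.24483489990234, 24.20609474182129))), (array([  5.50912779, 375.45841785]), (array([ 0.59015637, -0.17712715]), np.float64(2.575966532828954), (95.14213562011719, 22.37009048461914)))] 22.0
```

View pics/p1.png

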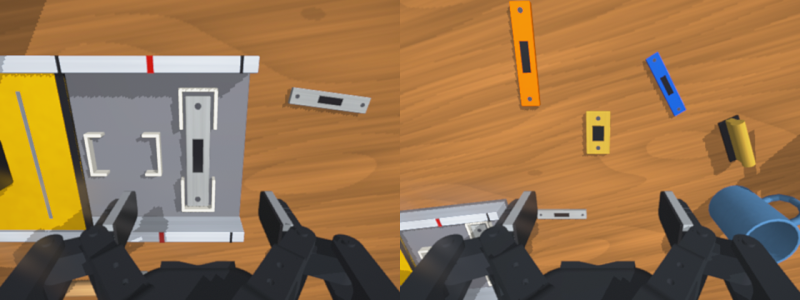

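The long plate sits inside its pocket, left frame (197,152). The brass plate is at (598,132) in the right frame. I'll pick and place it next.

```bash
python3 - <<'E'
from h import *
from bench import env,monitor,eyes
c=[.430,.2490]
env.reach([*c,.02],down(1.299))
print(env.movel([*c,-.037],velocity=.08,guard=15))
env.close_gripper(effort=45)
s=monitor.sense();print("gap",s["finger_gap"],s["gripper_force"],s["clock"])
if s["finger_gap"]>.3:
    env.movel([*c,.08],velocity=.2)
    t=tray(0,-.040);env.reach([*t,.05],down(ANG))
    env.movel([*t,.0],velocity=.15)
    print(env.movel([*t,-.0245],velocity=.06,guard=12))
    s=monitor.sense();print(s["finger_gap"],s["position"],s["contact_force"],s["clock"])
    f=eyes.grab_frame("side")
    env.release()
    env.movel([*t,.06],velocity=.2)
    h=tray(0,-.16);env.reach([*h,.08],down(1.426))
    g=eyes.grab_frame("wrist");np.savez("pics/p2.npz",**g)
    f=eyes.grab_frame("side");np.savez("pics/side3.npz",**f)
    u=proj(f,[[*tray(0,-.08),.05]])[0].astype(int);b=f["frame"][u[1]-75:u[1]+75,u[0]-100:u[0]+100]
    cv2.imwrite("pics/p2.png",np.hstack([cv2.resize(x,(400,300),interpolation=cv2.INTER_CUBIC) for x in (g["frame"],b)])[:,:,::-1])
    print(monitor.sense()["clock"])
E
```

```text
False
gap 0.396825496487383 44.73624229431152 23.9583
False
0.40033470706642227 [ 0.58070668 -0.08305037 -0.02459717] [-0.46744344  0.15143982 -0.44598781] 27.1
29.9417
```

View pics/p2.png

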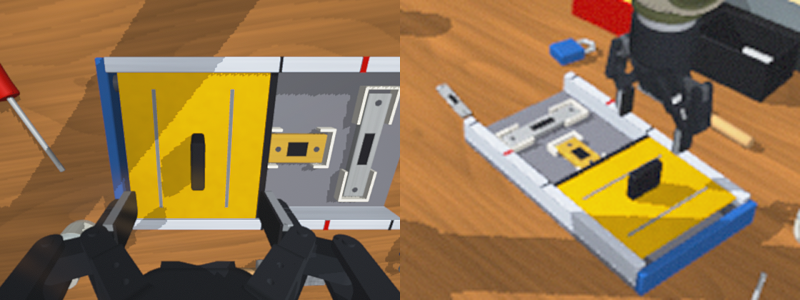

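Both plates lie in their pockets: brass at (298,148), steel at (368,145). The shutter is still sprung back. I'll grip the handle and slide it.

```bash
python3 - <<'E'
from h import *
from bench import env,monitor,eyes
h=tray(0,-.16)
print(env.movel([*h,.008],velocity=.12,guard=15))
env.close_gripper(effort=90)
s=monitor.sense();print("gap",s["finger_gap"],s["gripper_force"],s["contact_force"],s["position"],s["clock"])
if s["finger_gap"]>.1:
    h=tray(0,-.08);env.movel([*h,.008],velocity=.04)
    env.hold(.3)
    s=monitor.sense();print("gap",s["finger_gap"],s["gripper_force"],s["contact_force"],s["position"],s["clock"],((s["position"][:2]-O)@YD))
    f=eyes.grab_frame("top");np.savez("pics/top4.npz",**f);g=eyes.grab_frame("wrist");np.savez("pics/w4.npz",**g)
    u=proj(f,[[*O,.04]])[0].astype(int);b=f["frame"][u[1]-75:u[1]+75,u[0]-100:u[0]+100]
    cv2.imwrite("pics/p4.png",np.hstack([cv2.resize(x,(400,300),interpolation=cv2.INTER_CUBIC) for x in (g["frame"],b)])[:,:,::-1])
E
```

```text
False
gap 0.1451479415230005 88.28514218330383 [-0.96003743  1.75167645  3.98772921] [ 0.56339581 -0.20158582  0.00835392] 31.35
gap 0.1479450714724347 88.69665026664734 [-5.75474725 -9.51606117  5.43481614] [ 0.57466664 -0.12464885  0.00833258] 33.8 -0.0820658404661713
```

View pics/p4.png

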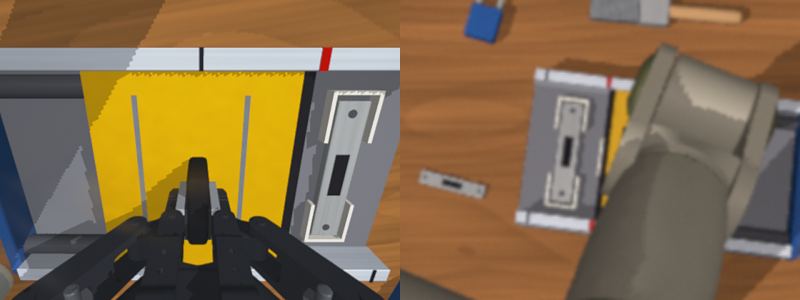

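The shutter is held, and its black leading edge at (313,75) is just short of the red mark at (325,60). I'll measure the travel and trim it.

```bash
python3 - <<'E'
from h import *
f=load("w4");H,S,V=masks(f)
inv=lambda w:np.c_[(w-O)@XD,(w-O)@YD]*1000
b=near(((H<8)|(H>172))&(S>110)&(V>80),456,82,20);print("red",inv(ray(f,b[2],.04)))
for r in (115,130,150,180,200):
    row=cv2.GaussianBlur(f["frame"],(3,3),0)[r].astype(float).mean(1)
    seg=np.where(row[385:470]<50)[0]+385
    print(r,seg.min(),seg.max(),inv(ray(f,[[seg.max()+.5,r]],.036)),inv(ray(f,[[seg.min(),r]],.036)))
E
```

```text
red [[-93.31123004  -0.42638411]]
115 426 439 [[-78.85165029  -3.21880002]] [[-78.84524323  -9.77799157]]
130 424 436 [[-71.76448884  -3.43197331]] [[-71.75774497  -9.60215066]]
150 421 433 [[-61.95624987  -3.22272526]] [[-61.94834593  -9.52691318]]
180 416 427 [[-46.41691346  -3.6731405 ]] [[-46.40786974  -9.66841012]]
200 413 424 [[-35.46318393  -3.45741387]] [[-35.45283127  -9.59037377]]
```

```bash
python3 - <<'E'
from h import *
from bench import env,monitor,eyes,job
h=tray(0,-.077);env.movel([*h,.008],velocity=.02);env.hold(.4)
s=monitor.sense();print(s["finger_gap"],s["gripper_force"],(s["position"][:2]-O)@YD,np.abs(s["qvel"]).max(),s["clock"])
f=eyes.grab_frame("wrist")
inv=lambda w:np.c_[(w-O)@XD,(w-O)@YD]*1000
for r in (130,150):
    row=cv2.GaussianBlur(f["frame"],(3,3),0)[r].astype(float).mean(1);seg=np.where(row[385:470]<50)[0]+385
    e=inv(ray(f,[[seg.max()+.5,r]],.036))[0,1];print(e)
if abs(e)<5: print(job.hand_in())
E
```

```text
0.1489568508845059 88.741854429245 -0.07903511602508223 0.0008628225828261877 34.6
-0.43797965448487236
-0.2288568271631889
the job is handed in; nothing more can be done
None
```

The job is handed in: both plates are in their pockets and the gripper is holding the shutter with its edge within about 0.5 mm of the red marks, at about 35 s on the clock; the hand-in returned no verdict.

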